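Load the milling machine's tool rack in working order

ROBOT

A 6-joint arm with a two-finger parallel gripper is mounted at the origin on a cart in front of the work surface, level with it; the furniture and walls round the work are solid. World frame = base frame: x ahead of the robot, y to its left, z up, the work surface at z = 0. Lengths are in mm, angles in degrees, forces in N, time in s.
With the tool pointing down it reaches from about 400 to 925 mm from the base axis. Payload 3.4 kg.
Tool frame: the origin (TCP) lies at the very end of the fingers, on their centre line; the grasp point (between the pads) lies 19 mm behind it; z points along the fingers, x is the direction in which the jaws open and shut, and the axes are right-handed (so a half turn about z gives the same grasp; the last joint's range is limited). The gripper opens to 85 mm and grips with 20 to 120 N. Pads are 22 mm wide; open, the fingers measure 114 mm over their backs; the gripper's body (76 mm by 85 mm) begins 54 mm behind the grasp point. The pads swing forward as they close: fully open they stand 13 mm farther back than shut.
Start: joints at [-68.726, 17.578, 86.31, -0, 76.112, -4.211], TCP at [247.387, -519.067, 231.305] pointing down, gripper open.
Joint ranges: [-179.03, 179.03], [-60, 130.46], [8.19, 133.38], [-81.62, 261.62], [5.75, 156.47], [-153.77, 153.77]. Speed limits (degrees/s): [147.25, 147.25, 180, 180, 180, 180].

INTERFACE

Orientations are given as [roll, pitch, yaw] about the fixed x, y, z axes, in that order (R = Rz(yaw) Ry(pitch) Rx(roll)).
In Python, from bench import env, viewer gives the robot as it stands.
- The arm moves only by the shell command python3 -m creep 'ROWS' [OPENING]. ROWS is JSON, a list of rows, each a list of 4 numbers: the shift along the tool's x, y, z in cm, then the turn about the tool's z in degrees. In form: [[tx, ty, tz, twist], ...]. A call has 1 to 12 rows; each row shifts and turns the commanded pose from where the row before left it, along the tool's axes as they then stand; what a row does not reach is not made up. A row lasts 1/10 s, in which the tool goes at most 50 mm and 8.59 degrees, less where a joint would pass 70% of its speed; a pose out of reach is approached as far as the arm can. A call is refused whole if a number of a shift passes 5 or a number of a turn 8.59, either way. A call with a gripper value outside its range is refused whole. OPENING is the closure in counts, from 0 (fully open) to 255 (shut), set as the call begins (- or left out, the last holds). The fingers move at their own pace and stop on an object; the grip force is fixed at half the most. Time passes only in rows, so rows that do not move let the fingers close. It gives the time, the measured TCP pose, the force and the opening at its end, in the units of the state.
- env.get_state(): the state, without advancing time (a new reading comes with each control period).
- viewer.grab_frame(name): name is "scene" or "top"; returns a dict with "frame" (384x512x3 uint8, red, green, blue), "K" (3x3 intrinsics, pixels), "pose" (4x4, takes a point from camera to world coordinates). Camera axes: x right, y down, z forward; pixel columns grow to the right and rows downward; lengths in mm; the calibration is good to about 2 mm. A picture is of the moment at which its call begins. There is no depth.
- env.hand_in(): hands the job in, once; it reports no verdict.
The state is a dict: "time_s": time; "joint_pos": joint angles; "qvel": joint speeds; "tau": joint torques, N m; "tool_pos": TCP position; "orientation": TCP orientation; "wrist_force": force on the tool from outside, world axes, zero at the start; "ft_torque": the same for the moment, N m; "finger_gap": finger opening in mm.
Only numpy, scipy, OpenCV 4.12 (cv2) and the standard library are available. Lean on these libraries where they do the work, as an engineer would, in place of code of your own. Each camera call takes 0.05 s, during which the arm holds its last target. There are 200 camera calls.

TASK

Set out the tools for the next milling job: move the four tool holders one at a time from the plywood carrying rack to the empty grey steel rack, in the order in which they will be used, from left to right as the robot sees it: face mill, drill, boring head, chamfer tool. Lower each one gently into its pocket, without dropping it, until it sits upright and fully home with a drive slot over the pocket's key. Leave the pliers, pinion and meter where they lie.

Things in the scene. Friction and masses are not known exactly. Their poses are not given: they have to be found in the camera images.
- face_mill: Face mill in a tool holder, 0.6 kg: wide dark drum, hollow flat top with five brass inserts round it; top 61 mm above the origin. Round grip 48 mm wide, 31 to 50 mm above the origin. Flange 50 mm wide, 18 mm thick, with drive slots (16 wide, 8 deep) on its +x and -x sides; taper 32 mm narrowing to 18 below, foot 48 mm under the origin. Origin: axis, underside of flange; z up.
- drill_chuck: Drill in a chuck and tool holder, 0.55 kg: ribbed bright sleeve, conical nose, thin 8 mm drill; top 82 mm above the origin. Round grip 38 mm wide, 31 to 50 mm above the origin. Flange 50 mm wide, 18 mm thick, with drive slots (16 wide, 8 deep) on its +x and -x sides; taper 32 mm narrowing to 18 below, foot 48 mm under the origin. Origin: axis, underside of flange; z up.
- boring_head: Boring head in a tool holder, 0.65 kg: bright round body, dark slide across it, off-centre 13 mm bar; top 80 mm above the origin. Round grip 44 mm wide, 31 to 50 mm above the origin. Flange 50 mm wide, 18 mm thick, with drive slots (16 wide, 8 deep) on its +x and -x sides; taper 32 mm narrowing to 18 below, foot 48 mm under the origin. Origin: axis, underside of flange; z up.
- chamfer_tool: Chamfer tool in a tool holder, 0.5 kg: dark notched nut, bright 21 mm pointed countersink on it; top 82 mm above the origin. Round grip 40 mm wide, 31 to 50 mm above the origin. Flange 50 mm wide, 18 mm thick, with drive slots (16 wide, 8 deep) on its +x and -x sides; taper 32 mm narrowing to 18 below, foot 48 mm under the origin. Origin: axis, underside of flange; z up.
- machine_rack: Grey steel rack, 88x342 mm, fixed, empty: the target. Origin: middle, bench level; y along the row, +y = left end. Pockets at y = 114, 38, -38, -114 mm, x = 0: tapered cups, mouth 34 mm, 1.3 mm play. Seat face (home height of a holder's origin) 64 mm up. On each pocket's -x side a key 7 mm wide and high must enter a drive slot (0.15 rad play): holder's x along rack's x, either way round.
- carry_rack: Plywood carrying rack, 88x318 mm, fixed, left or right of the steel rack: the holders start seated in its four pockets, one each, in any order. Same frame, pockets, keys and seat height (64 mm) as the steel rack. Mind the wall shelf over the back of the bench: its front edge is 0.59 m ahead of the robot's base, its underside 0.49 m up.
- pliers: Bystander: combination pliers with red handles, 58x179x14 mm, loose, lying behind the racks; origin under the middle, y along their length.
- pinion: Bystander: small steel pinion, 56x56x28 mm, loose, lying flat behind the racks, near the middle; origin under the middle.
- meter: Bystander: dark hand-held multimeter, 116x66x30 mm, loose, lying behind the racks; origin under the middle, x along its length.
Not all that is in view belongs to the job. What is shaped like the face_mill but orange is not meant.

How it is judged:
By the outcome, as a careful person would: the job done as asked, in the order asked, and still so for the second after the job is handed in, with the robot touching nothing.
It also fails if it takes over 112 s, if anything falls off the work surface, if the arm or the gripper's body presses on something with over 40 N, if the wrist force passes 120 N, or if a joint passes its speed limit or range.

## Working session

There is one attempt and no reset: what is moved stays moved. The work goes in short steps, Python scripts to look and compute and a shell command to move; the robot and the scene stay as the last step left them, time stands still between calls to the robot, and variables do not carry over. Pictures are saved under pics/ and viewed, about 12 in all and at most 16, crops included, and the job is handed in when it is done.

```bash
ls; mkdir -p pics; python3 - <<'E'
from bench import env, viewer
import cv2,pickle
print(env.get_state())
for n in("scene","top"):
    g=viewer.grab_frame(n); pickle.dump(g,open(f"pics/{n}0.pkl","wb"))
    cv2.imwrite(f"pics/{n}0.png",cv2.resize(g["frame"][:,:,::-1],(768,576),interpolation=cv2.INTER_CUBIC)); print(n,g["K"],g["pose"])
E
```

```text
pics
{'time_s': 0.0, 'joint_pos': array([-6.87258906e+01,  1.76227297e+01,  8.63846638e+01,  5.20747672e-04,
        7.61107960e+01, -4.21130639e+00]), 'qvel': array([ 0.02730557, -0.04996115, -0.06225817,  0.00668317,  0.0181788 ,
        0.11731304]), 'tau': array([ 4.43677845e-04, -4.57544339e+01, -2.51917559e+01,  1.27480589e-04,
        1.33101663e-02, -1.01425957e-05]), 'tool_pos': array([ 247.13525748, -518.39958887,  230.37125275]), 'orientation': array([-1.79990817e+02,  1.17833255e-01, -6.45147003e+01]), 'wrist_force': array([-0.21388887, -0.6623056 ,  0.19000347]), 'ft_torque': array([-0.0184795 ,  0.00989295, -0.04129229]), 'finger_gap': 85.14448988388546}
scene [[458.3823265    0.         255.61399061]
 [  0.         458.3823265  188.28716291]
 [  0.           0.           1.        ]] [[-5.62304288e-01 -6.37190638e-01  5.27069235e-01 -3.57699316e+02]
 [-8.26928545e-01  4.31931703e-01 -3.60033591e-01  6.60667337e+02]
 [ 1.75212132e-03 -6.38297027e-01 -7.69788175e-01  1.33931171e+03]
 [ 0.00000000e+00  0.00000000e+00  0.00000000e+00  1.00000000e+00]]
top [[399.93391427   0.         246.08731034]
 [  0.         399.93391427 193.01646732]
 [  0.           0.           1.        ]] [[-2.95754913e-02 -9.93182981e-01  1.12751304e-01  3.71550786e+02]
 [-9.99500284e-01  3.06439321e-02  7.75441026e-03  5.85502265e+01]
 [-1.11566916e-02 -1.12465620e-01 -9.93592981e-01  1.17928838e+03]
 [ 0.00000000e+00  0.00000000e+00  0.00000000e+00  1.00000000e+00]]
```

View pics/scene0.png

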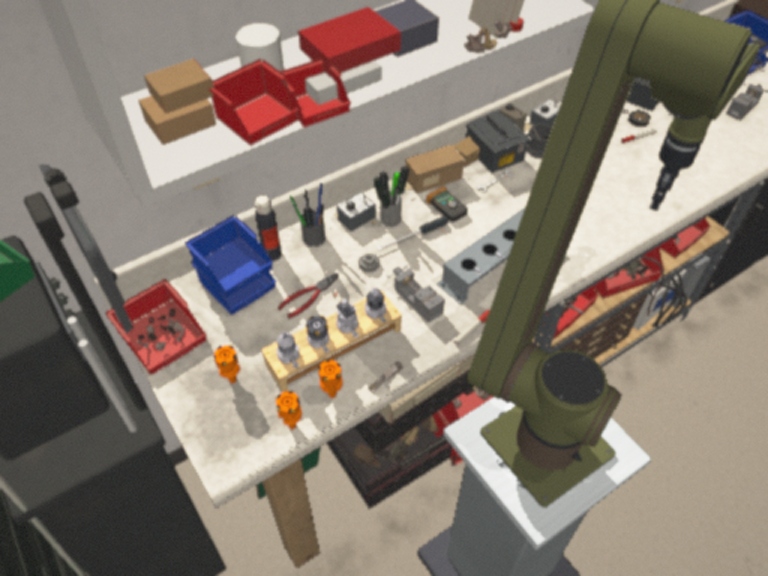

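View pics/top0.png

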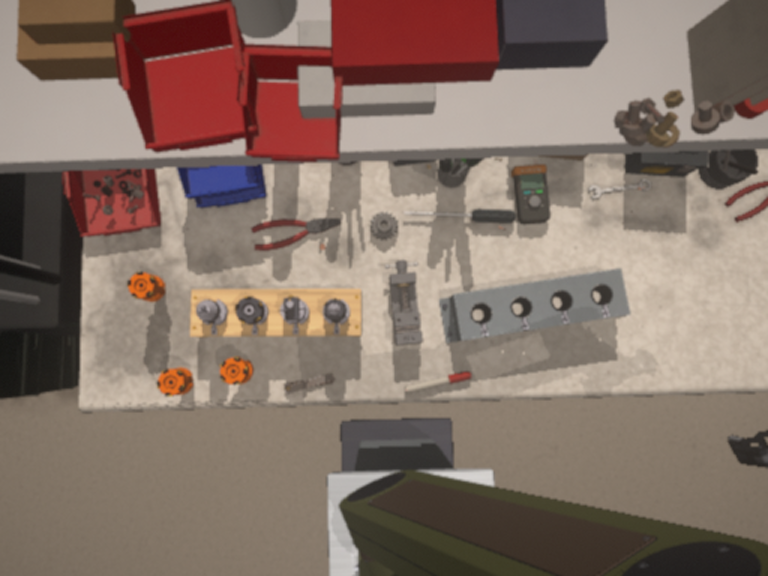

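The top view shows the plywood rack at (275,312) and the steel rack at (540,302), turned a few degrees, with a vise between them. The four holders stand at about x = 210, 250, 293 and 336 in the enlarged picture. The orange mills lie outside both racks. Next I'll take enlarged crops.

```bash
python3 - <<'E'
import cv2,pickle,numpy as np
f=pickle.load(open("pics/top0.pkl","rb"))["frame"][:,:,::-1]
a=cv2.resize(f[185:230,122:246],None,fx=6,fy=6,interpolation=cv2.INTER_CUBIC)
b=cv2.resize(f[175:235,290:425],None,fx=5.5,fy=5.5,interpolation=cv2.INTER_CUBIC)
w=max(a.shape[1],b.shape[1]); p=lambda i:cv2.copyMakeBorder(i,0,0,0,w-i.shape[1],0)
cv2.imwrite("pics/c1.png",np.vstack([p(a),p(b)])); print(a.shape,b.shape)
E
```

```text
(270, 744, 3) (330, 742, 3)
```

View pics/c1.png

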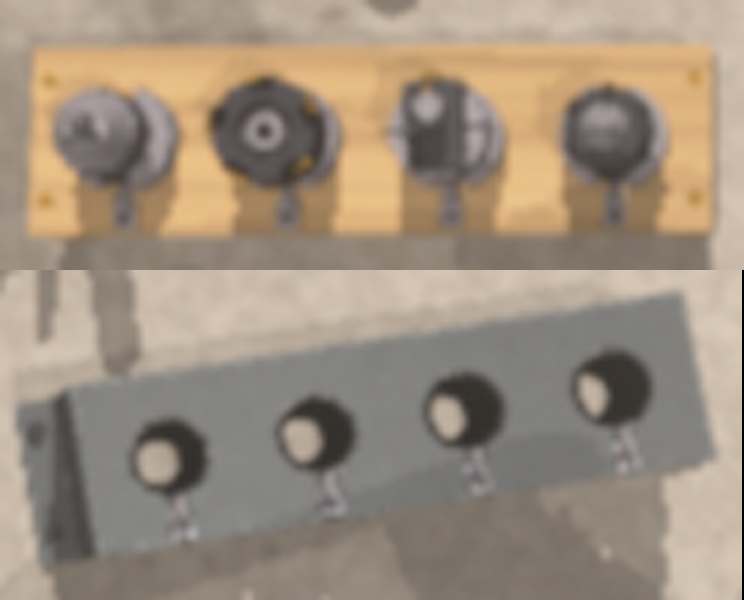

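The rack holds, left to right: drill (crop x 100), face mill (268), boring head (447), chamfer tool (613). The steel rack mouths are at crop (170,456), (316,434), (464,410) and (612,388), with keys on the near side. I'll work out positions from these.

```bash
cat > h.py <<'E'
import numpy as np,cv2,pickle
def ray(g,u,v,z):
    d=g["pose"][:3,:3]@np.linalg.solve(g["K"],[u,v,1]); o=g["pose"][:3,3]
    return o+d*(z-o[2])/d[2]
def proj(g,P):
    P=np.atleast_2d(P); c=(P-g["pose"][:3,3])@g["pose"][:3,:3]; p=c@g["K"].T; return p[:,:2]/p[:,2:]
def frame(q,yaw,ax=(0,0)): pass
E
python3 - <<'E'
from h import *
g=pickle.load(open("pics/top0.pkl","rb")); s=pickle.load(open("pics/scene0.pkl","rb"))
un=lambda p,f,o:((np.array(p)+.5)/f-.5+o)
st=[ray(g,*un(p,5.5,(290,175)),64) for p in[(170,186),(316,164),(464,140),(612,118)]]
st=np.array(st);print("steel",st.round(1),np.linalg.norm(np.diff(st,axis=0),axis=1).round(1))
d=st[0]-st[3]; yaw=np.degrees(np.arctan2(-d[0],d[1])); print("centre",st.mean(0).round(1),"yaw",yaw)
ca=np.array([ray(g,*un(p,6,(122,185)),64) for p in[(35,48),(715,45),(713,237),(28,237)]]);print("carry",ca.round(1),ca.mean(0))
d=ca[0]-ca[1]+ca[3]-ca[2]; yc=np.degrees(np.arctan2(-d[0],d[1]));print(yc,[np.linalg.norm(ca[i]-ca[i-1]).round(1) for i in range(4)])
# check in scene
c=ca.mean(0); Y=np.radians(yc); u=np.array([-np.sin(Y),np.cos(Y),0])
car=[c+u*y for y in(114,38,-38,-114)];print("carry pockets",np.round(car,1))
im=s["frame"][:,:,::-1].copy(); im=cv2.resize(im,None,fx=4,fy=4,interpolation=cv2.INTER_CUBIC)
for P in list(st)+car:
    for r in(17,25):
        a=np.linspace(0,6.28,40);q=proj(s,P+np.c_[r*np.cos(a),r*np.sin(a),0*a])*4+1.5
        cv2.polylines(im,[q.astype(int)],False,(0,255,0),1)
cv2.polylines(im,[(proj(s,ca)*4+1.5).astype(int)],True,(0,0,255),1)
cv2.imwrite("pics/s1.png",im[570:1060,680:1440])
E
```

```text
steel [[ 448.5 -138.9   64. ]
 [ 457.5 -213.3   64. ]
 [ 467.4 -288.9   64. ]
 [ 476.3 -364.5   64. ]] [75.  76.2 76.1]
centre [ 462.4 -251.4   64. ] yaw 7.011814711039556
carry [[509.6 401.3  64. ]
 [501.2  82.2  64. ]
 [411.6  85.6  64. ]
 [421.2 404.2  64. ]] [460.92086713 243.32132288  64.        ]
-1.6158073723061537 [np.float64(88.5), np.float64(319.3), np.float64(89.6), np.float64(318.8)]
carry pockets [[464.1 357.3  64. ]
 [462.  281.3  64. ]
 [459.8 205.3  64. ]
 [457.7 129.4  64. ]]
```

View pics/s1.png

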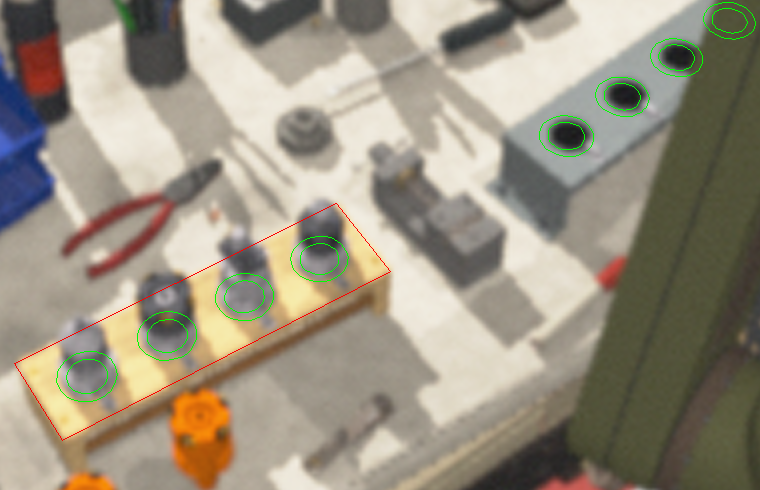

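The positions hold up in the scene view: the green pocket rings sit on the mouths and flange bases to within about 2 mm. Spacing measures 75–76 mm and the rack 319x89 mm, which matches the given sizes. I'll grip with the jaws across the racks, along rack x. First I turn the tool.

```bash
cat >> h.py <<'E'
def rot(yaw,v): c,s=np.cos(np.radians(yaw)),np.sin(np.radians(yaw)); return np.array([c*v[0]-s*v[1],s*v[0]+c*v[1]])
STEEL=(np.array([462.4,-251.4]),7.0); CARRY=(np.array([460.9,243.3]),-1.6)
def pocket(r,i): return r[0]+rot(r[1],(0,(114,38,-38,-114)[i])), r[1]
def go(xy,z,yaw):
    from bench import env
    s=env.get_state(); p=s["tool_pos"]; y=s["orientation"][2]; d=np.r_[xy,z]-p; r=np.radians(y)
    t=np.array([np.cos(r)*d[0]+np.sin(r)*d[1],np.sin(r)*d[0]-np.cos(r)*d[1],-d[2]])/10
    print("t",s["time_s"],"pos",p.round(1),"rpy",s["orientation"].round(2),"F",s["wrist_force"].round(1),"gap",round(s["finger_gap"],1))
    print("  shift cm",t.round(2),"twist",round((y-yaw+180)%360-180,2))
E
python3 -m creep '[[0,0,0,-8.5],[0,0,0,-8.5],[0,0,0,-8.5],[0,0,0,-8.5],[0,0,0,-8.5],[0,0,0,-8.5],[0,0,0,-8.5],[0,0,0,-3.4]]' 0
python3 -c "
from h import *
go((450,-250),234,-1.6);go(pocket(CARRY,1)[0],234,-1.6)"
```

```text
time_s: 0.9
tool_pos: [247.2, -518.7, 230.7]
orientation: [-179.9, 0.0, -1.4]
wrist_force: [0.1, -0.0, -0.4]
finger_gap: 85.1
t 0.9 pos [ 247.2 -518.7  230.7] rpy [-1.7993e+02  3.0000e-02 -1.3600e+00] F [ 0.1 -0.  -0.4] gap 85.1
  shift cm [ 19.63 -27.34  -0.33] twist 0.24
t 0.9 pos [ 247.2 -518.7  230.7] rpy [-1.7993e+02  3.0000e-02 -1.3600e+00] F [ 0.1 -0.  -0.4] gap 85.1
  shift cm [ 19.56 -80.48  -0.33] twist 0.24
```

```bash
python3 -m creep '[[3.3,-3,0,0],[3.3,-3,0,0],[3.3,-3,0,0],[3.3,-3,0,0],[3.3,-3,0,0],[3,-3,-0.3,0],[0,-4.5,0,0],[0,-4.5,0,0],[0,-4.5,0,0],[0,-4.5,0,0],[0,-4.5,0,0],[0,-4.5,0,0]]' && python3 -m creep '[[0,-4.5,0,0],[0,-4.5,0,0],[0,-4.5,0,0],[0,-4.5,0,0],[0,-4.5,0,0],[0,-4.5,0,0],[0,-4.5,0,0],[0,-4,0,0],[0,0,0,0],[0,0,0,0]]'
python3 -c "
from h import *
go(pocket(CARRY,1)[0],234,-1.6)
from bench import viewer
g=viewer.grab_frame('top');pickle.dump(g,open('pics/t2.pkl','wb'))
s=viewer.grab_frame('scene')
a=cv2.resize(g['frame'][165:245,110:260,::-1],None,fx=5,fy=5,interpolation=3)[:300];b=cv2.resize(s['frame'][130:280,150:350,::-1],None,fx=3.75,fy=3.75,interpolation=3)
cv2.imwrite('pics/t2.png',b)
"
```

```text
time_s: 2.1
tool_pos: [454.4, -72.9, 234.0]
orientation: [-180.0, 0.0, -1.6]
wrist_force: [0.8, -0.4, 0.0]
finger_gap: 85.3
time_s: 3.1
tool_pos: [464.4, 280.7, 233.6]
orientation: [179.9, 0.1, -1.5]
wrist_force: [-0.3, -0.2, -0.5]
finger_gap: 85.6
t 3.1 pos [464.4 280.7 233.6] rpy [ 1.7993e+02  7.0000e-02 -1.4700e+00] F [-0.3 -0.2 -0.5] gap 85.6
  shift cm [-0.24 -0.05 -0.04] twist 0.13
```

View pics/t2.png

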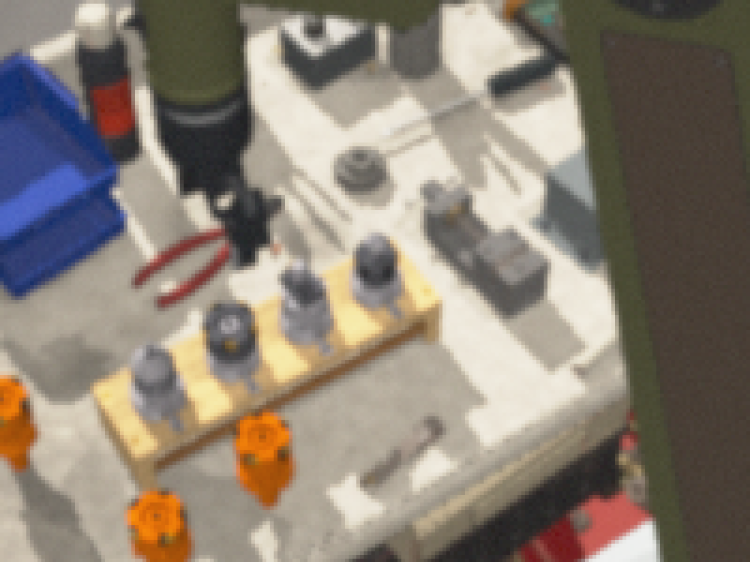

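The gripper is above the rack at about (245,225), jaws open across it, and nothing is in the way. I'll lower it over the face mill.

```bash
python3 -m creep '[[-0.2,-0.05,2,0],[0,0,3,0],[0,0,3,0],[0,0,2,0],[0,0,2,0],[0,0,1,0],[0,0,1,0],[0,0,1,0],[0,0,0,0],[0,0,0,0]]'
python3 -c "
from h import *
go(pocket(CARRY,1)[0],84,-1.6)"
python3 -m creep '[[0,0,0,0],[0,0,0,0],[0,0,0,0],[0,0,0,0],[0,0,0,0],[0,0,0,0],[0,0,0,0],[0,0,0,0],[0,0,0,0],[0,0,0,0]]' 255
python3 -c "
from h import *
go(pocket(CARRY,1)[0],84,-1.6)"
```

```text
time_s: 4.2
tool_pos: [463.3, 280.7, 84.6]
orientation: [-180.0, -0.0, -1.6]
wrist_force: [0.2, -0.1, 1.0]
finger_gap: 85.4
t 4.2 pos [463.3 280.7  84.6] rpy [-1.7999e+02 -2.0000e-02 -1.6200e+00] F [ 0.2 -0.1  1. ] gap 85.4
  shift cm [-0.13 -0.06  0.06] twist -0.02
time_s: 5.2
tool_pos: [462.5, 280.9, 85.2]
orientation: [-180.0, 0.0, -1.6]
wrist_force: [-2.9, 0.3, 5.5]
finger_gap: 46.5
t 5.2 pos [462.5 280.9  85.2] rpy [-1.7997e+02  1.0000e-02 -1.6100e+00] F [-2.9  0.3  5.5] gap 46.5
  shift cm [-0.06 -0.04  0.12] twist -0.01
```

It's gripped: gap 46.5, little force. Now I lift.

```bash
python3 -m creep '[[0,0,-0.3,0],[0,0,-0.5,0],[0,0,-1,0],[0,0,-2,0],[0,0,-2,0],[0,0,-3,0],[0,0,-3,0],[0,0,-2,0],[0,0,-1.2,0],[0,0,0,0]]'
python3 -c "
from h import *
go(pocket(STEEL,0)[0],234,7.0)"
```

```text
time_s: 6.2
tool_pos: [463.8, 281.1, 236.1]
orientation: [-179.9, -0.2, -1.6]
wrist_force: [-0.1, 1.4, -8.1]
finger_gap: 46.5
t 6.2 pos [463.8 281.1 236.1] rpy [-179.9    -0.18   -1.61] F [-0.1  1.4 -8.1] gap 46.5
  shift cm [-0.35 41.96  0.21] twist -8.61
```

```bash
python3 -m creep '[[0,1,0,0],[0,2.5,0,0],[0,4,0,0],[0,4.5,0,0],[0,4.5,0,0],[0,4.5,0,0],[0,4.5,0,0],[0,4.5,0,0],[0,4.5,0,0],[0,4,0,0],[0,2.5,0,0],[0,1,0,0]]' && python3 -m creep '[[0,0,0,-2.9],[0,0,0,-2.9],[0,0,0,-2.8],[0,0,0,0],[0,0,0,0],[0,0,0,0]]'
python3 -c "
from h import *
go(pocket(STEEL,0)[0],234,7.0)
from bench import viewer
g=viewer.grab_frame('top');pickle.dump(g,open('pics/t3.pkl','wb'))
cv2.imwrite('pics/t3.png',cv2.resize(g['frame'][140:260,250:420,::-1],None,fx=4.5,fy=4.5,interpolation=3))"
```

```text
time_s: 7.4
tool_pos: [449.4, -142.0, 232.6]
orientation: [180.0, 0.2, -1.8]
wrist_force: [0.0, -0.2, -7.0]
finger_gap: 46.5
time_s: 8.0
tool_pos: [450.7, -138.8, 233.8]
orientation: [-180.0, 0.1, 7.0]
wrist_force: [-0.1, 0.2, -8.1]
finger_gap: 46.3
t 8.0 pos [ 450.7 -138.8  233.8] rpy [-1.7996e+02  6.0000e-02  6.9600e+00] F [-0.1  0.2 -8.1] gap 46.3
  shift cm [-0.21 -0.08 -0.02] twist -0.04
```

View pics/t3.png

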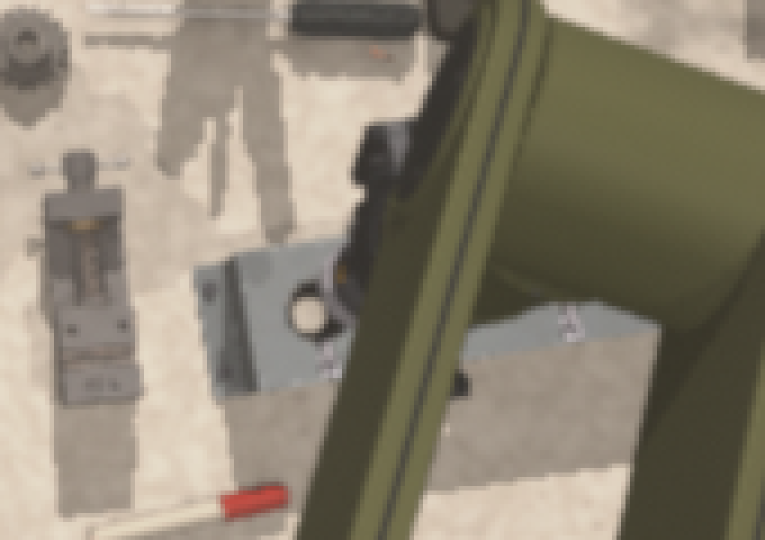

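The mill hangs just beside and above the left pocket (mouth at crop (315,310)). The offset is the parallax expected from its height. Now I lower it in stages.

```bash
python3 -m creep '[[-0.2,-0.1,1.5,0],[0,0,3,0],[0,0,3,0],[0,0,1.5,0],[0,0,0.7,0],[0,0,0.5,0],[0,0,0.5,0],[0,0,0.5,0],[0,0,0.5,0],[0,0,0,0],[0,0,0,0]]'
python3 -c "
from h import *
go(pocket(STEEL,0)[0],85,7.0)"
python3 -m creep '[[0,0,0.4,0],[0,0,0.4,0],[0,0,0.4,0],[0,0,0.4,0],[0,0,0,0],[0,0,0,0]]'
python3 -c "
from h import *
go(pocket(STEEL,0)[0],85,7.0)"
```

```text
time_s: 9.15
tool_pos: [449.1, -138.4, 117.4]
orientation: [180.0, -0.0, 7.0]
wrist_force: [-0.4, -0.1, -7.1]
finger_gap: 46.5
t 9.15 pos [ 449.1 -138.4  117.4] rpy [ 1.80e+02 -1.00e-02  6.99e+00] F [-0.4 -0.1 -7.1] gap 46.5
  shift cm [-0.06 -0.03  3.24] twist -0.01
time_s: 9.75
tool_pos: [449.0, -138.4, 101.1]
orientation: [-180.0, 0.0, 7.0]
wrist_force: [0.3, -0.3, -7.1]
finger_gap: 46.4
t 9.75 pos [ 449.  -138.4  101.1] rpy [-1.7999e+02  2.0000e-02  6.9800e+00] F [ 0.3 -0.3 -7.1] gap 46.4
  shift cm [-0.05 -0.02  1.61] twist -0.02
```

```bash
python3 -m creep '[[0,0,0.3,0],[0,0,0.3,0],[0,0,0.3,0],[0,0,0.2,0],[0,0,0,0]]'
python3 -m creep '[[0,0,0.2,0],[0,0,0,0]]'; python3 -m creep '[[0,0,0.2,0],[0,0,0,0]]'
python3 -c "
from h import *
go(pocket(STEEL,0)[0],85,7.0)"
```

```text
time_s: 10.25
tool_pos: [448.8, -138.3, 89.9]
orientation: [-180.0, 0.0, 7.0]
wrist_force: [-1.2, 0.5, -7.7]
finger_gap: 46.8
time_s: 10.45
tool_pos: [449.0, -138.4, 88.2]
orientation: [-180.0, 0.0, 7.0]
wrist_force: [-0.1, 0.4, -7.5]
finger_gap: 46.8
time_s: 10.65
tool_pos: [448.9, -138.3, 86.1]
orientation: [-180.0, 0.0, 7.0]
wrist_force: [0.7, 0.0, -7.0]
finger_gap: 46.9
t 10.65 pos [ 448.9 -138.3   86.1] rpy [-1.7999e+02  2.0000e-02  6.9900e+00] F [ 0.7  0.  -7. ] gap 46.9
  shift cm [-0.04 -0.01  0.11] twist -0.01
```

It's past the key top with no side force, so I continue to contact.

```bash
for i in 1; do python3 -m creep '[[0,0,0.1,0],[0,0,0,0]]'; python3 -m creep '[[0,0,0.05,0],[0,0,0,0]]';python3 -m creep '[[0,0,0.05,0],[0,0,0,0]]'; done
```

```text
time_s: 10.85
tool_pos: [449.1, -138.5, 85.4]
orientation: [180.0, -0.0, 7.0]
wrist_force: [-1.1, 0.4, -6.6]
finger_gap: 46.9
time_s: 11.05
tool_pos: [449.1, -138.5, 85.3]
orientation: [180.0, -0.0, 7.0]
wrist_force: [-1.3, 0.4, -0.7]
finger_gap: 46.6
time_s: 11.25
tool_pos: [449.2, -138.6, 85.2]
orientation: [180.0, -0.0, 7.0]
wrist_force: [-2.9, 0.7, 4.8]
finger_gap: 46.5
```

It's seated at 85.2, the same height as at the grasp, and the weight is off the wrist. I release, rise and go to the drill.

```bash
python3 -m creep '[[0,0,-0.05,0],[0,0,0,0],[0,0,0,0],[0,0,0,0],[0,0,0,0],[0,0,0,0],[0,0,0,0],[0,0,0,0]]' 0
python3 -m creep '[[0,0,-0.5,0],[0,0,-1.5,0],[0,0,-3,0],[0,0,-4,0],[0,0,-3,0],[0,0,-2,0],[0,0,-1,0],[0,0,0,8.5],[0,0,0,0]]'
python3 -c "
from h import *
go(pocket(CARRY,0)[0],234,-1.6)
from bench import viewer
s=viewer.grab_frame('scene')
cv2.imwrite('pics/s4.png',cv2.resize(s['frame'][110:260,230:430,::-1],None,fx=3.75,fy=3.75,interpolation=3))"
```

```text
time_s: 12.05
tool_pos: [449.1, -138.4, 84.8]
orientation: [-180.0, 0.0, 7.0]
wrist_force: [0.7, -0.1, 0.4]
finger_gap: 85.7
time_s: 12.95
tool_pos: [448.7, -138.3, 234.8]
orientation: [-180.0, 0.0, -1.5]
wrist_force: [-0.5, 0.3, 0.2]
finger_gap: 85.5
t 12.95 pos [ 448.7 -138.3  234.8] rpy [-1.7999e+02  1.0000e-02 -1.5500e+00] F [-0.5  0.3  0.2] gap 85.5
  shift cm [  0.19 -49.58   0.08] twist 0.05
```

View pics/s4.png

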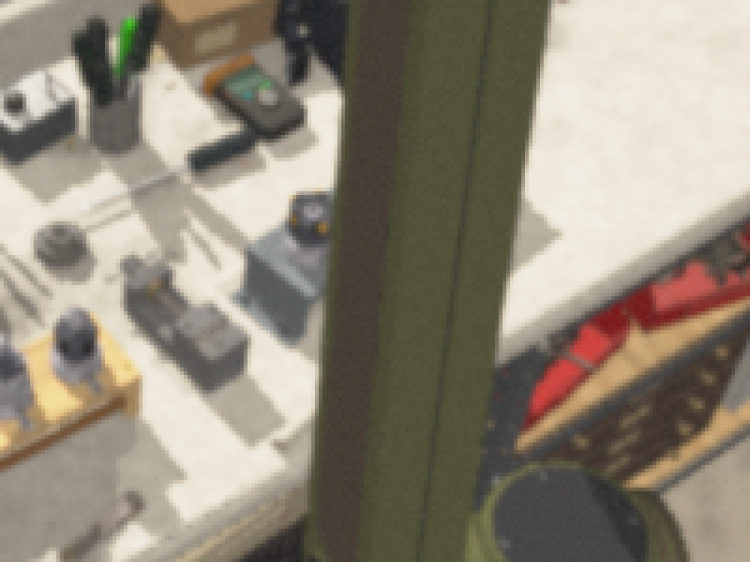

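The face mill stands upright in the left end pocket at about (310,215). Next, the drill.

```bash
python3 -m creep '[[0.1,-2.5,0,0],[0,-4.5,0,0],[0,-4.7,0,0],[0,-4.7,0,0],[0,-4.7,0,0],[0,-4.7,0,0],[0,-4.7,0,0],[0,-4.7,0,0],[0,-4.7,0,0],[0,-4.7,0,0],[0,-3,0,0],[0,-2,0,0]]' && python3 -m creep '[[0,0,0,0],[0,0,0,0],[0,0,0,0]]'
python3 -c "
from h import *
go(pocket(CARRY,0)[0],84.8,-1.6)"
```

```text
time_s: 14.2
tool_pos: [462.5, 359.6, 233.5]
orientation: [179.9, 0.1, -1.2]
wrist_force: [-0.5, -1.3, 0.3]
finger_gap: 85.6
time_s: 14.5
tool_pos: [463.0, 355.7, 234.5]
orientation: [179.9, 0.1, -1.5]
wrist_force: [0.3, 0.1, 0.5]
finger_gap: 85.5
t 14.5 pos [463.  355.7 234.5] rpy [ 1.7992e+02  5.0000e-02 -1.5400e+00] F [0.3 0.1 0.5] gap 85.5
  shift cm [ 0.11 -0.16 14.97] twist 0.06
```

```bash
python3 -m creep '[[0.1,-0.15,2,0],[0,0,3,0],[0,0,3,0],[0,0,2,0],[0,0,2,0],[0,0,1,0],[0,0,1,0],[0,0,1,0],[0,0,0,0],[0,0,0,0]]'
python3 -m creep '[[0,0,0,0],[0,0,0,0],[0,0,0,0],[0,0,0,0],[0,0,0,0],[0,0,0,0],[0,0,0,0],[0,0,0,0],[0,0,0,0],[0,0,0,0]]' 255
python3 -c "
from h import *
go(pocket(CARRY,0)[0],84.8,-1.6)"
```

```text
time_s: 15.5
tool_pos: [464.5, 358.9, 85.1]
orientation: [-180.0, -0.0, -1.5]
wrist_force: [-0.1, 0.1, 0.2]
finger_gap: 85.6
time_s: 16.5
tool_pos: [463.9, 359.1, 85.5]
orientation: [-180.0, 0.0, -1.5]
wrist_force: [-2.1, -0.7, 5.2]
finger_gap: 36.8
t 16.5 pos [463.9 359.1  85.5] rpy [-179.97    0.     -1.51] F [-2.1 -0.7  5.2] gap 36.8
  shift cm [0.02 0.18 0.07] twist 0.09
```

Gripped (gap 36.8). The TCP stands 1.8 mm to the left of the axis, so I'll carry that offset to the placing.

```bash
python3 -m creep '[[0,0,-0.3,0],[0,0,-0.5,0],[0,0,-1,0],[0,0,-2,0],[0,0,-2,0],[0,0,-3,0],[0,0,-3,0],[0,0,-2,0],[0,0,-1.2,0],[0,0,0,0]]' && python3 -m creep '[[0,2,0,0],[0,4,0,0],[0,4.5,0,0],[0,4.5,0,0],[0,4.5,0,0],[0,4.5,0,0],[0,4.5,0,0],[0,4.5,0,0],[0,4.5,0,0],[0,4.5,0,0],[0,4.5,0,0],[0,4.5,0,0]]' && python3 -m creep '[[0,3.5,0,0],[0,2,0,0],[0,0.5,0,0],[0,0,0,-2.9],[0,0,0,-2.9],[0,0,0,-2.8],[0,0,0,0],[0,0,0,0],[0,0,0,0],[0,0,0,0]]'
python3 -c "
from h import *
go(pocket(STEEL,1)[0]+(0.2,1.6),234,7.0)"
```

```text
time_s: 17.5
tool_pos: [465.0, 359.4, 236.7]
orientation: [-179.9, -0.2, -1.5]
wrist_force: [0.8, 0.3, -6.7]
finger_gap: 36.3
time_s: 18.7
tool_pos: [448.5, -152.5, 233.2]
orientation: [-179.9, 0.2, -1.5]
wrist_force: [0.9, -0.8, -7.0]
finger_gap: 36.7
time_s: 19.7
tool_pos: [449.0, -210.7, 234.7]
orientation: [-180.0, 0.0, 7.1]
wrist_force: [0.3, -0.6, -6.7]
finger_gap: 36.3
t 19.7 pos [ 449.  -210.7  234.7] rpy [-1.7998e+02  2.0000e-02  7.0700e+00] F [ 0.3 -0.6 -6.7] gap 36.3
  shift cm [0.87 0.25 0.07] twist 0.07
```

```bash
python3 -m creep '[[0.85,0.2,0,0],[0,0,1.5,0],[0,0,3,0],[0,0,3,0],[0,0,1.5,0],[0,0,0.7,0],[0,0,0.5,0],[0,0,0.5,0],[0,0,0.5,0],[0,0,0.5,0],[0,0,0,0],[0,0,0,0]]'
python3 -c "
from h import *
go(pocket(STEEL,1)[0]+(0.2,1.6),85.4,7.0)"
python3 -m creep '[[0,0,0.4,0],[0,0,0.4,0],[0,0,0.4,0],[0,0,0.4,0],[0,0,0,0],[0,0,0,0]]'
```

```text
time_s: 20.9
tool_pos: [457.9, -211.9, 117.9]
orientation: [180.0, -0.0, 7.1]
wrist_force: [0.4, 0.7, -8.4]
finger_gap: 36.6
t 20.9 pos [ 457.9 -211.9  117.9] rpy [ 1.7999e+02 -1.0000e-02  7.0800e+00] F [ 0.4  0.7 -8.4] gap 36.6
  shift cm [0.01 0.02 3.25] twist 0.08
time_s: 21.5
tool_pos: [457.7, -211.8, 101.6]
orientation: [-180.0, 0.0, 7.1]
wrist_force: [-0.7, 0.7, -6.6]
finger_gap: 36.7
```

```bash
python3 -m creep '[[0,0,0.3,0],[0,0,0.3,0],[0,0,0.3,0],[0,0,0.2,0],[0,0,0,0]]'
python3 -m creep '[[0,0,0.2,0],[0,0,0,0]]'; python3 -m creep '[[0,0,0.2,0],[0,0,0,0]]';python3 -m creep '[[0,0,0.05,0],[0,0,0,0]]';python3 -m creep '[[0,0,0.05,0],[0,0,0,0]]';python3 -m creep '[[0,0,0.05,0],[0,0,0,0]]'
```

```text
time_s: 22.0
tool_pos: [457.5, -211.7, 90.4]
orientation: [-180.0, 0.0, 7.1]
wrist_force: [-0.0, 0.1, -5.9]
finger_gap: 36.5
time_s: 22.2
tool_pos: [457.8, -211.8, 88.7]
orientation: [-180.0, 0.0, 7.1]
wrist_force: [-0.7, 0.3, -6.9]
finger_gap: 36.3
time_s: 22.4
tool_pos: [457.6, -211.8, 86.6]
orientation: [-180.0, 0.0, 7.1]
wrist_force: [-0.3, 0.1, -6.7]
finger_gap: 36.7
time_s: 22.6
tool_pos: [457.7, -211.9, 86.3]
orientation: [-180.0, 0.0, 7.1]
wrist_force: [-0.4, -0.2, -6.9]
finger_gap: 36.2
time_s: 22.8
tool_pos: [457.7, -211.9, 85.8]
orientation: [-180.0, 0.0, 7.1]
wrist_force: [-1.4, -0.6, -6.8]
finger_gap: 36.8
time_s: 23.0
tool_pos: [457.7, -211.9, 85.6]
orientation: [180.0, 0.0, 7.1]
wrist_force: [-2.6, 0.2, -2.0]
finger_gap: 36.5
```

Contact at 85.6, against 85.5 at the grasp. One more nudge, then I release, rise and go to the boring head.

```bash
python3 -m creep '[[0,0,0.05,0],[0,0,0,0]]'; python3 -m creep '[[0,0,-0.05,0],[0,0,0,0],[0,0,0,0],[0,0,0,0],[0,0,0,0],[0,0,0,0],[0,0,0,0],[0,0,0,0]]' 0
python3 -m creep '[[0,0,-0.5,0],[0,0,-1.5,0],[0,0,-3,0],[0,0,-4,0],[0,0,-3,0],[0,0,-2,0],[0,0,-1,0],[0,0,0,8.5],[0,0,0,0],[0,0,0,0]]'
python3 -c "
from h import *
go(pocket(CARRY,2)[0],234,-1.6)"
```

```text
time_s: 23.2
tool_pos: [457.8, -212.0, 85.5]
orientation: [180.0, -0.0, 7.1]
wrist_force: [-3.9, -0.3, 3.1]
finger_gap: 36.6
time_s: 24.0
tool_pos: [457.8, -211.9, 85.3]
orientation: [-180.0, 0.0, 7.1]
wrist_force: [0.6, -0.3, -0.8]
finger_gap: 85.5
time_s: 25.0
tool_pos: [457.3, -211.6, 234.6]
orientation: [-180.0, 0.1, -1.2]
wrist_force: [-0.5, -0.6, -0.5]
finger_gap: 85.1
t 25.0 pos [ 457.3 -211.6  234.6] rpy [-1.7996e+02  8.0000e-02 -1.2300e+00] F [-0.5 -0.6 -0.5] gap 85.1
  shift cm [ -0.64 -41.68   0.06] twist 0.37
```

```bash
python3 -m creep '[[-0.5,-2,0,0.3],[0,-4.2,0,0],[0,-4.5,0,0],[0,-4.5,0,0],[0,-4.5,0,0],[0,-4.5,0,0],[0,-4.5,0,0],[0,-4.5,0,0],[0,-4,0,0],[0,-3,0,0],[0,-1.5,0,0]]' && python3 -m creep '[[0,0,0,0],[0,0,0,0],[0,0,0,0],[0,0,0,0],[0,0,0,0]]'
python3 -c "
from h import *
go(pocket(CARRY,2)[0],84.8,-1.6)"
```

```text
time_s: 26.1
tool_pos: [464.7, 207.4, 234.4]
orientation: [-180.0, 0.1, -1.4]
wrist_force: [0.3, -0.3, 0.8]
finger_gap: 85.6
time_s: 26.6
tool_pos: [465.3, 204.0, 235.4]
orientation: [180.0, -0.0, -1.8]
wrist_force: [0.3, 0.3, -0.0]
finger_gap: 85.3
t 26.6 pos [465.3 204.  235.4] rpy [179.99  -0.    -1.8 ] F [ 0.3  0.3 -0. ] gap 85.3
  shift cm [-0.55 -0.11 15.06] twist -0.2
```

```bash
python3 -m creep '[[-0.5,-0.1,2,-0.2],[0,0,3,0],[0,0,3,0],[0,0,2,0],[0,0,2,0],[0,0,1,0],[0,0,1,0],[0,0,0,0],[0,0,0,0]]'
python3 -c "
from h import *
go(pocket(CARRY,2)[0],84.8,-1.6)"
```

```text
time_s: 27.5
tool_pos: [460.8, 206.3, 95.8]
orientation: [-180.0, -0.0, -1.5]
wrist_force: [-0.3, -0.4, -0.2]
finger_gap: 85.4
t 27.5 pos [460.8 206.3  95.8] rpy [-1.7998e+02 -5.0000e-02 -1.5200e+00] F [-0.3 -0.4 -0.2] gap 85.4
  shift cm [-0.09  0.1   1.1 ] twist 0.08
```

```bash
python3 -m creep '[[-0.1,0.1,1.1,0],[0,0,0,0]]'; python3 -m creep '[[0,0,0,0],[0,0,0,0],[0,0,0,0],[0,0,0,0],[0,0,0,0],[0,0,0,0],[0,0,0,0],[0,0,0,0],[0,0,0,0],[0,0,0,0]]' 255
python3 -c "
from h import *
go(pocket(CARRY,2)[0],84.8,-1.6)"
python3 -m creep '[[0,0,-0.3,0],[0,0,-0.5,0],[0,0,-1,0],[0,0,-2,0],[0,0,-2,0],[0,0,-3,0],[0,0,-3,0],[0,0,-2,0],[0,0,-1.2,0],[0,0,0,0]]'
python3 -c "
from h import *
go(pocket(STEEL,2)[0],234,7)"
```

```text
time_s: 27.7
tool_pos: [458.5, 204.9, 83.7]
orientation: [180.0, 0.1, -1.5]
wrist_force: [-0.6, -0.1, 0.1]
finger_gap: 85.3
time_s: 28.7
tool_pos: [459.2, 205.4, 84.9]
orientation: [-180.0, -0.0, -1.5]
wrist_force: [-1.3, -0.1, 5.7]
finger_gap: 42.6
t 28.7 pos [459.2 205.4  84.9] rpy [-1.7999e+02 -1.0000e-02 -1.5000e+00] F [-1.3 -0.1  5.7] gap 42.6
  shift cm [0.07 0.   0.01] twist 0.1
time_s: 29.7
tool_pos: [460.1, 205.5, 236.0]
orientation: [-179.9, -0.2, -1.5]
wrist_force: [0.0, -0.2, -7.7]
finger_gap: 42.1
t 29.7 pos [460.1 205.5 236. ] rpy [-179.93   -0.19   -1.52] F [ 0.  -0.2 -7.7] gap 42.1
  shift cm [ 2.   49.43  0.2 ] twist -8.52
```

```bash
python3 -m creep '[[0,2,0,0],[0,4,0,0],[0,4.5,0,0],[0,4.5,0,0],[0.5,4.5,0,0],[0.5,4.5,0,0],[0.5,4.5,0,0],[0.5,4.5,0,0],[0,4.5,0,0],[0,4.5,0,0],[0,4,0,0],[0,3.4,0,0]]' && python3 -m creep '[[0,0,0,-2.9],[0,0,0,-2.9],[0,0,0,-2.7],[0,0,0,0],[0,0,0,0],[0,0,0,0],[0,0,0,0]]'
python3 -c "
from h import *
go(pocket(STEEL,2)[0],234,7.0)"
```

```text
time_s: 30.9
tool_pos: [464.8, -290.9, 232.2]
orientation: [-179.9, 0.2, -1.6]
wrist_force: [1.0, -0.7, -7.3]
finger_gap: 42.3
time_s: 31.6
tool_pos: [466.0, -288.9, 234.0]
orientation: [-180.0, 0.0, 7.0]
wrist_force: [0.1, -0.1, -6.8]
finger_gap: 42.4
t 31.6 pos [ 466.  -288.9  234. ] rpy [-1.7998e+02  3.0000e-02  6.9800e+00] F [ 0.1 -0.1 -6.8] gap 42.4
  shift cm [ 0.09  0.03 -0.  ] twist -0.02
```

```bash
python3 -m creep '[[0.05,0,1.5,0],[0,0,3,0],[0,0,3,0],[0,0,1.5,0],[0,0,0.7,0],[0,0,0.5,0],[0,0,0.5,0],[0,0,0.5,0],[0,0,0.5,0],[0,0,0,0],[0,0,0,0]]'
python3 -c "
from h import *
go(pocket(STEEL,2)[0],85,7.0)"
python3 -m creep '[[0,0,0.4,0],[0,0,0.4,0],[0,0,0.4,0],[0,0,0.4,0],[0,0,0,0],[0,0,0,0]]'; python3 -m creep '[[0,0,0.3,0],[0,0,0.3,0],[0,0,0.3,0],[0,0,0.2,0],[0,0,0,0]]'
```

```text
time_s: 32.7
tool_pos: [466.7, -289.1, 117.4]
orientation: [180.0, -0.0, 7.0]
wrist_force: [0.4, 0.1, -5.9]
finger_gap: 42.6
t 32.7 pos [ 466.7 -289.1  117.4] rpy [ 1.80e+02 -1.00e-02  6.98e+00] F [ 0.4  0.1 -5.9] gap 42.6
  shift cm [0.03 0.01 3.24] twist -0.02
time_s: 33.3
tool_pos: [466.5, -289.0, 101.1]
orientation: [-180.0, 0.0, 7.0]
wrist_force: [0.4, -0.2, -6.1]
finger_gap: 42.5
time_s: 33.8
tool_pos: [466.4, -288.8, 89.9]
orientation: [-180.0, 0.0, 7.0]
wrist_force: [0.8, 0.4, -6.5]
finger_gap: 42.2
```

```bash
python3 -m creep '[[0,0,0.2,0],[0,0,0,0]]'; python3 -m creep '[[0,0,0.2,0],[0,0,0,0]]';python3 -m creep '[[0,0,0.05,0],[0,0,0,0]]';python3 -m creep '[[0,0,0.05,0],[0,0,0,0]]';python3 -m creep '[[0,0,0.05,0],[0,0,0,0]]';python3 -m creep '[[0,0,0.05,0],[0,0,0,0]]'
```

```text
time_s: 34.0
tool_pos: [466.5, -288.9, 88.1]
orientation: [-180.0, 0.0, 7.0]
wrist_force: [-0.7, 0.3, -6.6]
finger_gap: 42.1
time_s: 34.2
tool_pos: [466.3, -289.0, 86.1]
orientation: [-180.0, 0.0, 7.0]
wrist_force: [-1.9, 0.6, -7.5]
finger_gap: 42.4
time_s: 34.4
tool_pos: [466.3, -289.0, 85.7]
orientation: [-180.0, 0.0, 7.0]
wrist_force: [-2.1, 0.4, -6.1]
finger_gap: 42.7
time_s: 34.6
tool_pos: [466.3, -289.1, 85.5]
orientation: [-180.0, 0.0, 7.0]
wrist_force: [-2.3, 0.5, -4.3]
finger_gap: 42.8
time_s: 34.8
tool_pos: [466.4, -289.2, 85.3]
orientation: [180.0, 0.0, 7.0]
wrist_force: [-3.6, 0.0, 0.9]
finger_gap: 42.5
time_s: 35.0
tool_pos: [466.5, -289.4, 85.2]
orientation: [180.0, 0.0, 7.0]
wrist_force: [-6.1, -0.9, 4.4]
finger_gap: 42.5
```

```bash
python3 -m creep '[[0,0,0.05,0],[0,0,0,0]]'; python3 -m creep '[[0,0,-0.05,0],[0,0,0,0],[0,0,0,0],[0,0,0,0],[0,0,0,0],[0,0,0,0],[0,0,0,0],[0,0,0,0]]' 0
python3 -m creep '[[0,0,-0.5,0],[0,0,-1.5,0],[0,0,-3,0],[0,0,-4,0],[0,0,-3,0],[0,0,-2,0],[0,0,-1,0],[0,0,0,8.5],[0,0,0,0],[0,0,0,0]]'
python3 -c "
from h import *
go(pocket(CARRY,3)[0],234,-1.6)"
```

```text
time_s: 35.2
tool_pos: [466.5, -289.5, 85.1]
orientation: [179.9, -0.0, 7.0]
wrist_force: [-5.6, -1.3, 8.1]
finger_gap: 42.7
time_s: 36.0
tool_pos: [466.7, -289.0, 84.2]
orientation: [-180.0, -0.0, 7.0]
wrist_force: [-0.4, 1.2, -0.3]
finger_gap: 85.6
time_s: 37.0
tool_pos: [466.1, -288.7, 233.6]
orientation: [-179.9, 0.1, -1.3]
wrist_force: [-0.6, 0.2, -0.1]
finger_gap: 85.0
t 37.0 pos [ 466.1 -288.7  233.6] rpy [-1.7995e+02  8.0000e-02 -1.3300e+00] F [-0.6  0.2 -0.1] gap 85.0
  shift cm [-1.810e+00 -4.177e+01 -4.000e-02] twist 0.27
```

```bash
python3 -m creep '[[-0.5,-2,0,0.3],[-0.5,-4.2,0,0],[-0.5,-4.5,0,0],[0,-4.5,0,0],[0,-4.5,0,0],[0,-4.5,0,0],[0,-4.5,0,0],[0,-4.5,0,0],[0,-4,0,0],[0,-3,0,0],[0,-1.5,0,0]]' && python3 -m creep '[[0,0,0,0],[0,0,0,0],[0,0,0,0],[0,0,0,0],[0,0,0,0]]'
python3 -c "
from h import *
go(pocket(CARRY,3)[0],84.8,-1.6)"
```

```text
time_s: 38.1
tool_pos: [464.1, 130.7, 233.5]
orientation: [-180.0, 0.1, -1.5]
wrist_force: [0.3, -0.7, 0.4]
finger_gap: 85.5
time_s: 38.6
tool_pos: [464.8, 127.3, 234.3]
orientation: [180.0, 0.0, -1.9]
wrist_force: [0.0, -0.3, -0.3]
finger_gap: 85.7
t 38.6 pos [464.8 127.3 234.3] rpy [ 1.7999e+02  1.0000e-02 -1.8800e+00] F [ 0.  -0.3 -0.3] gap 85.7
  shift cm [-0.71 -0.18 14.95] twist -0.28
```

```bash
python3 -m creep '[[-0.6,0,2,-0.2],[0,0,3,0],[0,0,3,0],[0,0,2,0],[0,0,2,0],[0,0,1,0],[0,0,0.9,0],[0,0,0,0],[0,0,0,0]]'
python3 -c "
from h import *
go(pocket(CARRY,3)[0],84.8,-1.6)"
```

```text
time_s: 39.5
tool_pos: [459.3, 128.4, 95.8]
orientation: [-180.0, -0.1, -1.6]
wrist_force: [-0.8, 0.2, 0.3]
finger_gap: 85.3
t 39.5 pos [459.3 128.4  95.8] rpy [-1.7999e+02 -5.0000e-02 -1.6300e+00] F [-0.8  0.2  0.3] gap 85.3
  shift cm [-0.16 -0.09  1.1 ] twist -0.03
```

```bash
python3 -m creep '[[-0.1,-0.1,1.0,0],[0,0,0,0]]'; python3 -m creep '[[0,0,0,0],[0,0,0,0],[0,0,0,0],[0,0,0,0],[0,0,0,0],[0,0,0,0],[0,0,0,0],[0,0,0,0],[0,0,0,0],[0,0,0,0]]' 255
python3 -c "
from h import *
go(pocket(CARRY,3)[0],84.8,-1.6)"
python3 -m creep '[[0,0,-0.3,0],[0,0,-0.5,0],[0,0,-1,0],[0,0,-2,0],[0,0,-2,0],[0,0,-3,0],[0,0,-3,0],[0,0,-2,0],[0,0,-1.2,0],[0,0,0,0]]'
python3 -c "
from h import *
go(pocket(STEEL,3)[0],234,7)"
```

```text
time_s: 39.7
tool_pos: [457.2, 129.4, 84.8]
orientation: [180.0, 0.0, -1.6]
wrist_force: [-0.9, -0.5, 0.9]
finger_gap: 85.6
time_s: 40.7
tool_pos: [457.8, 129.5, 85.8]
orientation: [-180.0, -0.0, -1.6]
wrist_force: [-1.6, -0.4, 5.9]
finger_gap: 38.4
t 40.7 pos [457.8 129.5  85.8] rpy [-1.7999e+02 -2.0000e-02 -1.6100e+00] F [-1.6 -0.4  5.9] gap 38.4
  shift cm [-0.01  0.01  0.1 ] twist -0.01
time_s: 41.7
tool_pos: [458.7, 129.6, 237.1]
orientation: [-180.0, -0.2, -1.6]
wrist_force: [-0.1, -0.8, -4.7]
finger_gap: 38.5
t 41.7 pos [458.7 129.6 237.1] rpy [-179.95   -0.21   -1.61] F [-0.1 -0.8 -4.7] gap 38.5
  shift cm [ 3.15 49.34  0.31] twist -8.61
```

```bash
python3 -m creep '[[0,2,0,0],[0,4,0,0],[0.5,4.5,0,0],[0.5,4.5,0,0],[0.5,4.5,0,0],[0.5,4.5,0,0],[0.5,4.5,0,0],[0.5,4.5,0,0],[0,4.5,0,0],[0,4.5,0,0],[0,4,0,0],[0,3.4,0,0]]' && python3 -m creep '[[0,0,0,-2.9],[0,0,0,-2.9],[0,0,0,-2.8],[0,0,0,0],[0,0,0,0],[0,0,0,0],[0,0,0,0]]'
python3 -c "
from h import *
go(pocket(STEEL,3)[0],234,7.0)"
```

```text
time_s: 42.9
tool_pos: [472.6, -367.0, 233.0]
orientation: [-179.9, 0.2, -1.7]
wrist_force: [0.3, 1.2, -4.2]
finger_gap: 38.2
time_s: 43.6
tool_pos: [473.8, -365.0, 235.0]
orientation: [-180.0, 0.0, 7.0]
wrist_force: [-0.1, 0.3, -4.1]
finger_gap: 38.1
t 43.6 pos [ 473.8 -365.   235. ] rpy [-1.7998e+02  2.0000e-02  6.9700e+00] F [-0.1  0.3 -4.1] gap 38.1
  shift cm [ 0.25 -0.02  0.1 ] twist -0.03
```

```bash
python3 -m creep '[[0.2,-0.02,1.5,0],[0,0,3,0],[0,0,3,0],[0,0,1.5,0],[0,0,0.7,0],[0,0,0.5,0],[0,0,0.5,0],[0,0,0.5,0],[0,0,0.5,0],[0,0,0,0],[0,0,0,0]]'
python3 -c "
from h import *
go(pocket(STEEL,3)[0],85.8,7.0)"
python3 -m creep '[[0,0,0.4,0],[0,0,0.4,0],[0,0,0.4,0],[0,0,0.4,0],[0,0,0,0],[0,0,0,0]]'; python3 -m creep '[[0,0,0.3,0],[0,0,0.3,0],[0,0,0.3,0],[0,0,0.2,0],[0,0,0,0]]'
```

```text
time_s: 44.7
tool_pos: [475.9, -364.9, 118.5]
orientation: [180.0, -0.0, 7.0]
wrist_force: [-0.8, -0.5, -4.4]
finger_gap: 38.5
t 44.7 pos [ 475.9 -364.9  118.5] rpy [ 1.7999e+02 -1.0000e-02  6.9800e+00] F [-0.8 -0.5 -4.4] gap 38.5
  shift cm [ 0.05 -0.03  3.27] twist -0.02
time_s: 45.3
tool_pos: [475.7, -364.7, 102.0]
orientation: [-180.0, 0.0, 7.0]
wrist_force: [-0.1, 0.5, -4.1]
finger_gap: 37.8
time_s: 45.8
tool_pos: [475.6, -364.6, 90.8]
orientation: [-180.0, 0.0, 7.0]
wrist_force: [0.1, -0.4, -5.1]
finger_gap: 38.2
```

```bash
python3 -m creep '[[0,0,0.2,0],[0,0,0,0]]'; python3 -m creep '[[0,0,0.2,0],[0,0,0,0]]';python3 -m creep '[[0,0,0.05,0],[0,0,0,0]]';python3 -m creep '[[0,0,0.05,0],[0,0,0,0]]';python3 -m creep '[[0,0,0.05,0],[0,0,0,0]]';python3 -m creep '[[0,0,0.05,0],[0,0,0,0]]'
```

```text
time_s: 46.0
tool_pos: [475.7, -364.8, 89.1]
orientation: [-180.0, 0.0, 7.0]
wrist_force: [0.4, -0.3, -3.6]
finger_gap: 38.5
time_s: 46.2
tool_pos: [475.7, -364.7, 87.1]
orientation: [-180.0, 0.0, 7.0]
wrist_force: [0.1, 0.3, -4.1]
finger_gap: 37.9
time_s: 46.4
tool_pos: [475.8, -364.8, 86.8]
orientation: [-180.0, 0.0, 7.0]
wrist_force: [0.8, -0.5, -4.4]
finger_gap: 38.0
time_s: 46.6
tool_pos: [475.8, -364.8, 86.3]
orientation: [-180.0, -0.0, 7.0]
wrist_force: [-0.1, -0.2, -4.8]
finger_gap: 38.3
time_s: 46.8
tool_pos: [475.9, -364.9, 86.0]
orientation: [180.0, -0.0, 7.0]
wrist_force: [-0.5, 1.1, -3.1]
finger_gap: 38.4
time_s: 47.0
tool_pos: [475.9, -364.9, 85.9]
orientation: [180.0, -0.0, 7.0]
wrist_force: [-1.3, 1.1, 1.1]
finger_gap: 38.3
```

```bash
python3 -m creep '[[0,0,0.05,0],[0,0,0,0]]'; python3 -m creep '[[0,0,-0.05,0],[0,0,0,0],[0,0,0,0],[0,0,0,0],[0,0,0,0],[0,0,0,0],[0,0,0,0],[0,0,0,0]]' 0
python3 -m creep '[[0,0,-0.5,0],[0,0,-1.5,0],[0,0,-3,0],[0,0,-4,0],[0,0,-3,0],[0,0,-2,0],[0,0,-1,0],[0,0,0,7],[0,-2,0,0],[0,-4.5,0,0],[0,-4.5,0,0],[0,-4.5,0,0]]' && python3 -m creep '[[0,-4.5,0,0],[0,-4.5,0,0],[0,-4.5,0,0],[0,-4.5,0,0],[0,-4.5,0,0],[0,-4.5,0,0],[0,-4.5,0,0],[0,-4.5,0,0],[0,-4.5,0,0],[0,-4.5,0,0],[0,-2,0,0],[0,0,0,0]]'
python3 - <<'E'
from h import *
from bench import viewer
t=viewer.grab_frame('top');s=viewer.grab_frame('scene')
a=cv2.resize(t['frame'][165:240,280:430,::-1],(760,380),interpolation=3)
b=cv2.resize(s['frame'][100:205,250:400,::-1],(760,532),interpolation=3)
cv2.imwrite('pics/f1.png',a);cv2.imwrite('pics/f2.png',b)
E
```

```text
time_s: 47.2
tool_pos: [475.9, -364.9, 85.8]
orientation: [180.0, -0.0, 7.0]
wrist_force: [-2.2, 1.6, 5.1]
finger_gap: 38.1
time_s: 48.0
tool_pos: [475.8, -364.8, 85.3]
orientation: [-180.0, 0.0, 7.0]
wrist_force: [0.7, -0.5, -0.2]
finger_gap: 85.3
time_s: 49.2
tool_pos: [474.6, -207.1, 234.2]
orientation: [-179.9, 0.1, 0.0]
wrist_force: [0.4, 0.8, 0.7]
finger_gap: 85.6
time_s: 50.4
tool_pos: [474.3, 263.3, 234.2]
orientation: [-180.0, 0.1, 0.3]
wrist_force: [-0.4, 0.1, -0.2]
finger_gap: 85.5
```

View pics/f1.png

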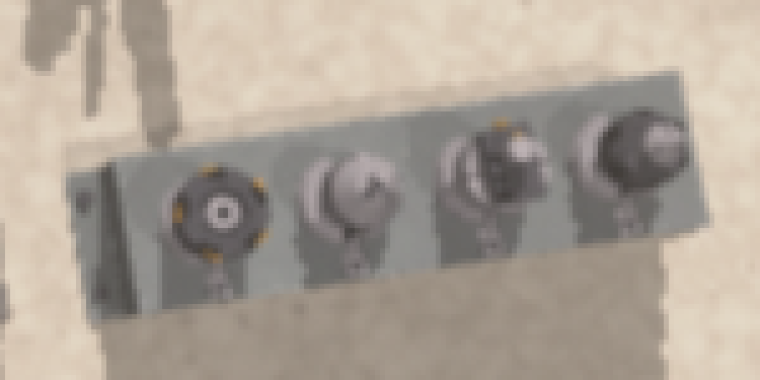

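View pics/f2.png

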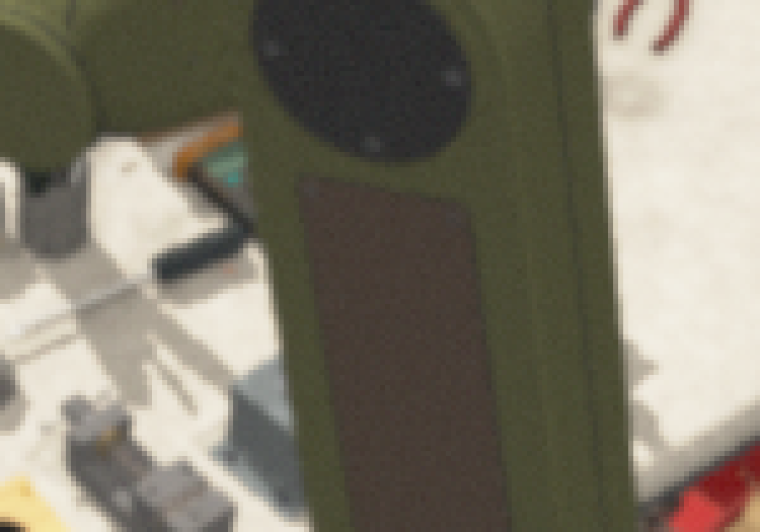

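The top view shows face mill (218,213), drill (350,195), boring head (497,165) and chamfer tool (630,150), left to right and seated, with slots at the near-side keys. In the scene view the arm hides the rack. The gripper is open, high and touching nothing, so I'm handing in.

```bash
python3 -c "
from bench import env
print(env.get_state()['wrist_force'].round(1)); print(env.hand_in())"
```

```text
[-0.6 -0.5 -0. ]
the job is handed in; nothing more can be done
None
```

All four tool holders are in the steel rack, left to right: face mill, drill, boring head, chamfer tool. I moved them one at a time in that order and handed the job in at about 50 s of the 112 s allowed.

- **Seating:** Each holder was lowered until the rack took its weight. The final TCP heights matched those at the grasp to within 0.2 mm. The wrist force stayed under about 10 N in the readings taken.
- **Keys:** All four went down past the key tops without catching.
- **Last checks:** The final top view showed all four in the right order, seated, with their slots at the keys. The gripper was open, about 23 cm above the bench, and touching nothing.
- **Not confirmed:** In the last scene view the arm hid the steel rack, so that second check gave nothing; only the face mill was seen standing upright from that side earlier. I never went near the pliers, pinion or meter, but did not check their positions in the last pictures.

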